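# Push the blender's speed lever through to fast and start it

## Robot

A 6-joint arm with a two-finger parallel gripper is mounted at the origin on the work surface; the furniture and walls round the work are solid. World frame = base frame: x ahead of the robot, y to its left, z up, the work surface at z = 0. Lengths are in m, angles in rad, forces in N, time in s.
With the tool pointing down it reaches from about 0.425 to 0.95 m from the base axis. Payload 3.5 kg.
Tool frame: the origin (TCP) lies midway between the tips of the shut fingers; the grasp point (between the pads) lies 19 mm behind it; z points along the fingers, y is the line along which they close (so a half turn about z gives the same grasp; the last joint's range is limited). The gripper opens to 85 mm and grips with 20 to 120 N. Pads are 22 mm wide; open, the fingers measure 114 mm over their backs; the gripper's body (76 mm by 85 mm) begins 54 mm behind the grasp point. The pads swing forward as they close: fully open they stand 13 mm farther back than shut.
Start: joints at [-1.349, 0.286, 1.577, -0, 1.279, -0.15], TCP at [0.245, -0.629, 0.231] pointing down, gripper open.
Joint ranges: [-2.77, 2.77], [-0.9, 2.22], [0.21, 2.48], [-1.53, 4.67], [0.24, 2.81], [-2.84, 2.84]. Speed limits (rad/s): [2.79, 2.79, 3.14, 3.14, 3.14, 3.14].

## Interface

Orientations are given as a unit quaternion [x, y, z, w].
In Python, from plant import * gives the robot as it stands.
- The arm moves only by the tool move_arm, never from a script. Its argument "moves" is a list of rows, each a list of 3 entries, a list of its own where there are three numbers: the opening, from 0 (shut) to 1 (fully open), then the shift along the tool's x, y, z in m, then the turn, a rotation vector about the tool's x, y, z in rad. A call has exactly 10 rows; each row shifts and turns the commanded pose from where the row before left it, along the tool's axes as they then stand; what a row does not reach is not made up. A row lasts 1/12 s, in which the tool goes at most 41.7 mm and 7.16 degrees, less where a joint would pass 70% of its speed; a pose out of reach is approached as far as the arm can. A call is refused whole if a number of a shift passes 0.0417 or a number of a turn 0.125, either way. A call with a gripper value outside its range is refused whole. The fingers move at their own pace and stop on an object; "grip_force" is the grip in N (left out, the last holds). Time passes only in rows, so rows that do not move let the fingers close, or fill a call up. It gives the time, the measured TCP pose, the force, the opening and the grip force at its end, in the units of the state.
- get_state(): the state, without advancing time (a new reading comes with each control period).
- read_camera(name): name is "scene" or "top" or "wrist"; returns the picture (400x640x3 uint8, red, green, blue); there is no depth.
- camera_params(name): a dict with "fx", "fy", "cx", "cy" (pixels), "k1" (the pictures are not rectified: a ray, as slopes to the right and down, at radius r is drawn at 1 + k1 r^2 times it, then the intrinsics apply), "rvec" (rotation vector, rad) and "tvec" (3), from world to camera coordinates, as OpenCV has them; the wrist camera has in their place "tool_from_camera" (4x4, takes a point from camera to tool coordinates, whose origin is the TCP and whose axes are the flange's). Camera axes: x right, y down, z forward; pixel columns grow to the right and rows downward; lengths in m; the calibration is good to about 2 mm. A picture is of the moment at which its call begins: read the wrist's pose just before it. camera_params takes no time and is no camera call.
- sign_off(): hands the job in; it is judged then, once.
The state is a dict: "time": time; "qpos": joint angles; "dq": joint speeds; "joint_efforts": joint torques, N m; "eef_pos": TCP position; "tcp_rot": TCP orientation; "contact_force": force on the tool from outside, world axes, zero at the start; "wrist_torque": the same for the moment, N m; "opening": opening from 0.0 (shut) to 1.0 (fully open); "finger_force": force on a finger pad.
Only numpy, scipy, OpenCV 4.12 (cv2) and the standard library are available. Lean on these libraries where they do the work, as an engineer would, in place of code of your own. Each camera call takes 0.05 s, during which the arm holds its last target. There are 200 camera calls.

## Task

Set the small blender to fast and start it: with the fingertips, push its speed lever along the slot, past the slow notch and all the way home to the last stop, and only then press the round start button right down and let it come up again. Only push and press: the blender must stay standing where it is, neither lifted nor shoved about, and the things around it must be left alone.

Things in the scene. Friction and masses are not known exactly. Their poses are not given: they have to be found in the camera images.
- blender: Blender: grey housing 200 x 210 x 62 mm (x, y, z), loose on rubber feet, 3.2 to 4.2 kg; shoving it takes over about 15 N. Glass cup upturned on it (81 mm wide, centre x +52 mm, top 176 mm above worktop). Origin: centre of underside; z up; front is its -x. On the 62 mm high deck, along x = -60 mm: lever slot (parallel to y), then, farther to -y, the start button
- speed_lever (a joint): Speed lever, slides in the slot along the blender's own -y (left to right seen from the front). 0 m = off, 0.030 = slow notch, 0.066 = second, last stop (fast), a hard end. Spring detents: about 5 N push it over a ridge at 0.009-0.021 and another at 0.039-0.057, past which it drops into the next rest; on a ridge it stays where left. Starts anywhere from 0 to 0.030
- lever_middle (a point): Middle of the upright lever paddle, 25 mm above the deck. The black paddle is 24 mm along x, 10 mm along y (the sliding direction), and stands from 10 to 40 mm above the deck on a thin stem. In the blender's frame it is at x -60, y +75 mm at off, +45 in the slow notch, +9 at fast, z +87
- start_button (a joint): Spring-return push button; 0 = up, 0.006 m = right down (5 N); counts as pressed from 0.004
- start_button_top (a point): Centre of the top of the round metal start button (26 mm across, in a low black housing on the deck at x -60, y -62 mm in the blender's frame); pressed straight down
- prep_bowl: Small white bowl, 115 mm wide, 50 mm high, loose, to the blender's right (-y); a bystander. Origin: centre of its underside
- salt_shaker: Glass salt shaker with steel cap, 44 mm wide, 90 mm high, loose, to the blender's left (+y); a bystander. Origin: centre of its underside
- spice_jar: Dark-capped glass spice jar, 41 mm wide, 105 mm high, loose, to the blender's left (+y); a bystander. Origin: centre of its underside
- teaspoon: Steel teaspoon, 130 x 27 x 11 mm, lying loose to the blender's right (-y); a bystander. Origin: centre of its underside

How it is judged:
On the way, in this order (a step that is already met when the one before it is completed fails the run):
1. the lever stands at the second stop (value of joint speed_lever above 0.062 m), for 0.2 s.
2. the start button is pressed right down with the lever at fast (value of joint start_button above 0.004 m and value of joint speed_lever above 0.062 m), for 0.1 s.
At the end, for the whole second after the job is handed in: The lever rests at the second stop (joint over 0.062 m), the start button has been pressed (over 0.004 m, after the lever got there) and is up again (under 0.0015 m), the blender stands level, at rest and within 30 mm of its start, and the four loose bystanders lie within 20 mm of theirs (value of joint speed_lever above 0.062 m and value of joint start_button below 0.0015 m and distance of blender from where it was at the start of the episode below 0.03 m and angle between blender's own z axis and vertical below 0.05 rad and linear speed of blender below 0.02 m/s and distance of each of prep_bowl, salt_shaker, spice_jar, teaspoon from where it was at the start of the episode below 0.02 m); the robot touches nothing.
It fails at once if the start button is pressed before the lever is at fast (value of joint start_button above 0.003 m and value of joint speed_lever below 0.058 m).
It fails at once if the blender is shoved about by more than 30 mm (distance of blender from where it was at the start of the episode above 0.03 m).
It fails at once if the blender is lifted or tipped (height (world z) of blender above 0.01 m or angle between blender's own z axis and vertical above 0.12 rad).
It fails at once if a bystander is displaced or picked up (distance of any of prep_bowl, salt_shaker, spice_jar, teaspoon from where it was at the start of the episode above 0.02 m).
It also fails if it takes over 45 s, if anything falls off the work surface, if the arm or the gripper's body presses on something with over 40 N, if the wrist force passes 120 N, or if a joint passes its speed limit or range.

## Working session

There is one attempt and no reset: what is moved stays moved. The work goes in short steps, Python scripts to look and compute and a tool call to move; the robot and the scene stay as the last step left them, time stands still between calls to the robot, and variables do not carry over. Pictures are saved under pics/ and viewed, at most 10 in all, crops included, and the job is handed in when it is done.

Besides the shell and the picture viewer there is one more tool, called as name(argument=value, ...) on one line, values as JSON. move_arm: Moves the arm, as the interface text tells. Its arguments: {"type":"object","properties":{"moves":{"type":"array"},"grip_force":{"type":"number"}},"required":["moves"]}

```bash
mkdir -p pics; ls
python3 - <<'E'
from plant import *
import cv2,numpy as np
s=get_state();print({k:np.round(v,4).tolist() for k,v in s.items()})
for n in("scene","top","wrist"):
    print(n,camera_params(n))
for n in("scene","top"):
    cv2.imwrite(f"pics/{n}0.png",read_camera(n)[:,:,::-1])
E
```

```text
pics
{'time': 0.0, 'qpos': [-1.349, 0.2872, 1.5782, 0.0, 1.2786, -0.15], 'dq': [-0.0009, -0.0, -0.0006, 0.0021, 0.0, 0.0005], 'joint_efforts': [-0.0004, -40.5984, -29.2622, -0.0001, 0.0059, 0.0], 'eef_pos': [0.2451, -0.6282, 0.2299], 'tcp_rot': [0.9828, 0.1848, -0.0, -0.0012], 'contact_force': [-1.0499, 0.3546, 0.2463], 'wrist_torque': [0.0065, -0.0209, 0.0355], 'finger_force': 0.0, 'opening': 1.0008}
scene {'fx': 387.37901615116374, 'fy': 387.37901615116374, 'cx': 314.57684479660816, 'cy': 193.8045054933461, 'k1': -0.0378327009671579, 'rvec': array([ 0.63997804, -2.43884256,  1.43398884]), 'tvec': array([0.4963428 , 0.18582455, 0.65530272])}
top {'fx': 369.9295931154301, 'fy': 369.9295931154301, 'cx': 319.442755045239, 'cy': 195.6443122829011, 'k1': -0.06655101353016465, 'rvec': array([ 2.1561771 , -1.93482314,  0.28854111]), 'tvec': array([-0.03903744,  0.58696554,  0.79359992])}
wrist {'fx': 308.0272098625381, 'fy': 308.0272098625381, 'cx': 320.92811700465876, 'cy': 193.26794631711945, 'k1': -0.049164975953355484, 'tool_from_camera': array([[ 9.60005498e-04, -9.61800790e-01, -2.73748640e-01,
         6.85036443e-02],
       [ 9.99998791e-01,  1.25813975e-03, -9.13522235e-04,
         1.66275937e-03],
       [ 1.22304045e-03, -2.73747432e-01,  9.61800836e-01,
        -1.43338956e-01],
       [ 0.00000000e+00,  0.00000000e+00,  0.00000000e+00,
         1.00000000e+00]])}
```

View pics/top0.png

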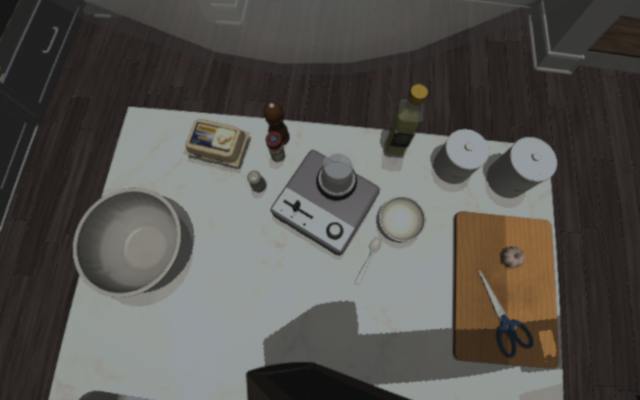

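View pics/scene0.png

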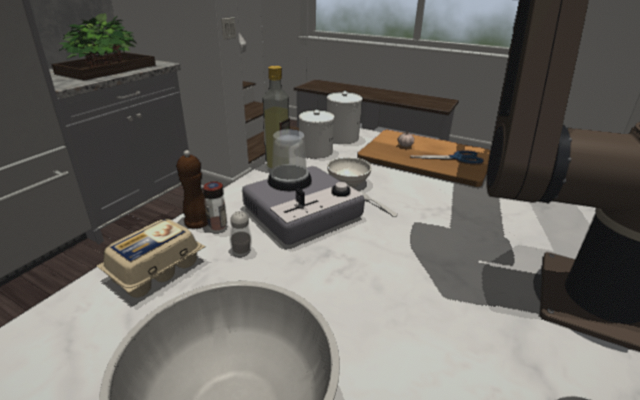

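The top view shows the blender deck with corners near (315,152), (379,187), (337,250) and (272,210). The lever is near (295,206), the button near (335,231), and the spoon and bowl are to the right. I'll enlarge it next.

Run:
```python
import cv2
a=cv2.imread("pics/top0.png")[140:260,255:395]
cv2.imwrite("pics/c1.png",cv2.resize(a,None,fx=5,fy=5,interpolation=cv2.INTER_CUBIC))
```

```text
(no output)
```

View pics/c1.png

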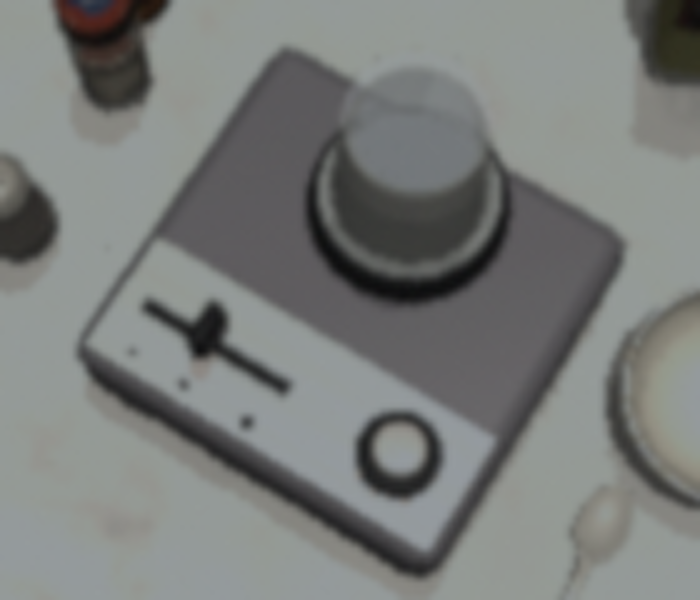

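```bash
cat > h.py <<'E'
from plant import *
import cv2,numpy as np
from scipy.optimize import least_squares
from scipy.spatial.transform import Rotation as R
def proj(P,c,s=None):
    "world points -> pixels; s = state for wrist"
    P=np.atleast_2d(P);p=camera_params(c)
    if c=="wrist":
        X=(P-s["eef_pos"])@R.from_quat(s["tcp_rot"]).as_matrix()
        T=p["tool_from_camera"];C=(X-T[:3,3])@T[:3,:3]
    else: C=P@cv2.Rodrigues(p["rvec"])[0].T+p["tvec"]
    n=C[:,:2]/C[:,2:];n=n*(1+p["k1"]*(n**2).sum(1,keepdims=True))
    return n*[p["fx"],p["fy"]]+[p["cx"],p["cy"]]
def w(B,P):
    x,y,a=B;P=np.atleast_2d(P)
    return P@R.from_euler("z",a).as_matrix().T+[x,y,0]
def fit(px,P,c,s=None,B0=(.7,0,0)):
    return least_squares(lambda B:(proj(w(B,P),c,s)-px).ravel(),B0,loss="soft_l1")
E
python3 - <<'E'
from h import *
px=np.array([[284,48],[622,245],[430,565],[85,350],[400,448]])/5+[255,140]
P=np.array([[.1,.105,.062],[.1,-.105,.062],[-.1,-.105,.062],[-.1,.105,.062],[-.06,-.062,.074]])
for a in(0,-.5,-1,.5,1,2,3):
    r=fit(px,P,"top",B0=(.6,-.1,a))
    print(a,r.x,r.cost)
B=min((fit(px,P,"top",B0=(.6,-.1,a)) for a in(-1,0,1,2,3)),key=lambda r:r.cost).x
print((proj(w(B,P),"top")-px).round(1).tolist())
f=lambda y:proj(w(B,[-.06,y,.102]),"top")[0]
for y in(.075,.06,.045,.009): print(y,((f(y)-[255,140])*5).round(), w(B,[-.06,y,.087]))
print(w(B,[-.06,-.062,.07]))
E
```

```text
0 [ 0.5910185   0.00923058 -0.4513921 ] 12.041364871723971
-0.5 [ 0.59101851  0.00923058 -0.45139206] 12.041364871713874
-1 [ 0.59101851  0.00923059 -0.45139204] 12.041364871714057
0.5 [ 0.5910185   0.00923058 -0.4513921 ] 12.041364871725388
1 [ 0.5910185   0.00923058 -0.45139206] 12.04136487171473
2 [0.57418305 0.00515603 2.18998516] 499.2207124168894
3 [0.57418308 0.00515603 2.1899854 ] 499.22071241671324
[[-0.1, -3.3], [3.5, -1.8], [0.4, 2.5], [-4.3, -0.2], [-0.2, 1.2]]
0.075 [152. 290.] [[0.56974445 0.10289176 0.087     ]]
0.06 [179. 306.] [[0.56320118 0.08939414 0.087     ]]
0.045 [206. 322.] [[0.5566579  0.07589653 0.087     ]]
0.009 [270. 362.] [[0.54095403 0.04350227 0.087     ]]
[[ 0.50998251 -0.02038643  0.07      ]]
```

The lever looks to be near the slow notch, at crop (210,325). Next I turn so that tool x lies along blender +y, and shut the gripper.

move_arm(moves=[[0,[0,0,0],[0,0,-0.1]],[0,[0,0,0],[0,0,-0.1]],[0,[0,0,0],[0,0,-0.1]],[0,[0,0,0],[0,0,-0.1]],[0,[0,0,0],[0,0,-0.1]],[0,[0,0,0],[0,0,-0.1]],[0,[0,0,0],[0,0,-0.1]],[0,[0,0,0],[0,0,-0.05]],[0,[0,0,0],[0,0,0]],[0,[0,0,0],[0,0,0]]], grip_force=40)

```text
time: 0.93
eef_pos: [0.2452, -0.6286, 0.2307]
tcp_rot: [0.847, 0.531, 0.0, -0.0]
contact_force: [-0.9, -0.6, -0.6]
opening: 0.003
finger_force: 0.0
```

```bash
cat >> h.py <<'E'
def rel(B,P):
    "tool-frame shift from measured TCP to blender-frame point P, and tool-x angle error"
    s=get_state();M=R.from_quat(s["tcp_rot"]).as_matrix()
    d=M.T@(w(B,P)[0]-s["eef_pos"])
    x=w((-0.,0,-B[2]),s["eef_pos"]-[B[0],B[1],0])[0]
    print("t",round(s["time"],2),"tool shift",d.round(4),"TCP in blender",x.round(4),"tool x ang",np.arctan2(M[1,0],M[0,0]).round(3),"want",round(B[2]+np.pi/2,3),"tz",M[:,2].round(3),"F",np.round(s["contact_force"],2),"op",round(s["opening"],2))
B1=(.5910,.0092,-.4514)
E
python3 -c "
from h import *
rel(B1,[-.06,.06,.23])"
```

```text
t 0.93 tool shift [ 0.7848 -0.0263  0.0014] TCP in blender [-0.033  -0.7248  0.2307] tool x ang 1.12 want 1.119 tz [-0.     0.001 -1.   ] F [-0.89 -0.56 -0.59] op 0.0
```

move_arm(moves=[[0,[0.02,-0.005,0],[0,0,0]],[0,[0.036,-0.005,0],[0,0,0]],[0,[0.04,-0.005,0],[0,0,0]],[0,[0.04,-0.005,0],[0,0,0]],[0,[0.04,-0.005,0],[0,0,0]],[0,[0.04,0,0],[0,0,0]],[0,[0.04,0,0],[0,0,0]],[0,[0.04,0,0],[0,0,0]],[0,[0.04,0,0],[0,0,0]],[0,[0.04,0,0],[0,0,0]]])

```text
time: 1.77
eef_pos: [0.3863, -0.2774, 0.2314]
tcp_rot: [0.847, 0.531, 0.0, 0.0]
contact_force: [0.5, 0.5, 0.2]
opening: -0.003
finger_force: 0.0
```

move_arm(moves=[[0,[0.04,0,0],[0,0,0]],[0,[0.04,0,0],[0,0,0]],[0,[0.04,0,0],[0,0,0]],[0,[0.04,0,0],[0,0,0]],[0,[0.04,0,0],[0,0,0]],[0,[0.04,0,0],[0,0,0]],[0,[0.04,0,0],[0,0,0]],[0,[0.04,0,0],[0,0,0]],[0,[0.04,0,0],[0,0,0]],[0,[0.03,0,0],[0,0,0]]])

```text
time: 2.6
eef_pos: [0.5559, 0.075, 0.2313]
tcp_rot: [0.847, 0.532, 0.0, -0.0]
contact_force: [-0.1, -0.4, 0.1]
opening: -0.001
finger_force: 0.0
```

move_arm(moves=[[0,[0.02,0,0],[0,0,0]],[0,[0,0,0],[0,0,0]],[0,[0,0,0],[0,0,0]],[0,[0,0,0],[0,0,0]],[0,[0,0,0],[0,0,0]],[0,[0,0,0],[0,0,0]],[0,[0,0,0],[0,0,0]],[0,[0,0,0],[0,0,0]],[0,[0,0,0],[0,0,0]],[0,[0,0,0],[0,0,0]]])

```text
time: 3.43
eef_pos: [0.5639, 0.0898, 0.2314]
tcp_rot: [0.847, 0.532, 0.0, 0.0]
contact_force: [0.2, -0.2, -1.3]
opening: 0.001
finger_force: 0.0
```

```bash
python3 -c "
from h import *
rel(B1,[-.06,.06,.23])
cv2.imwrite('pics/w1.png',read_camera('wrist')[:,:,::-1])"
```

```text
t 3.43 tool shift [-0.0007 -0.0004  0.0014] TCP in blender [-0.0596  0.0607  0.2314] tool x ang 1.121 want 1.119 tz [ 0.  0. -1.] F [ 0.18 -0.2  -1.27] op 0.0
```

View pics/w1.png

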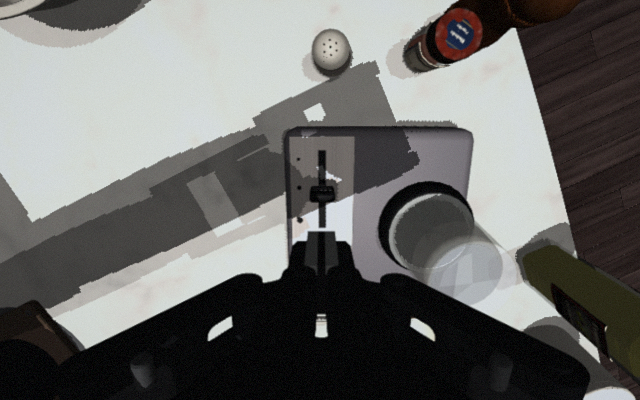

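The view is well aligned: paddle at (321,192), slot from (322,150) to (322,228), and deck +y edge at row 128.

Run:
```python
from h import *
s=get_state()
for n,P in dict(cornerFL=[-.1,.105,.062],cornerBL=[.1,.105,.062],lev75=[-.06,.075,.102],lev45=[-.06,.045,.102],lev45L=[-.072,.045,.102],lev45R=[-.048,.045,.102],slot=[-.06,.075,.062],slot0=[-.06,.009,.062]).items():
    print(n,proj(w(B1,P),"wrist",s).round(1))
a=read_camera("wrist")[115:245,275:375,::-1]
cv2.imwrite("pics/c2.png",cv2.resize(a,None,fx=4.5,fy=4.5,interpolation=cv2.INTER_CUBIC))
```

```text
cornerFL [[280.3 130.3]]
cornerBL [[478.2 131.7]]
lev75 [[320.  167.6]]
lev45 [[320.  199.5]]
lev45L [[307.  199.5]]
lev45R [[332.9 199.6]]
slot [[320.2 160.1]]
slot0 [[320.  220.5]]
```

View pics/c2.png

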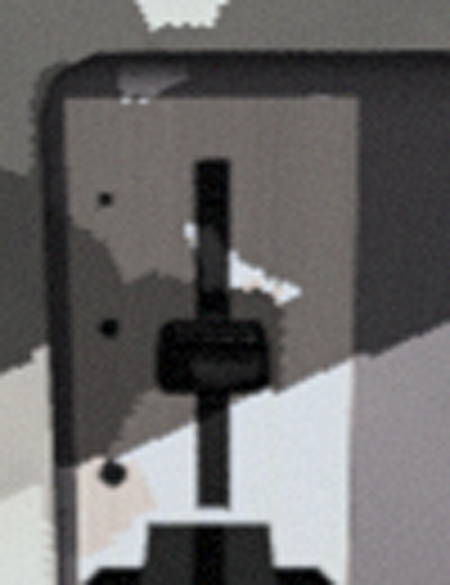

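The dots (rows 159, 188 and 220) confirm the y pose to under 1 mm. x needs +2 mm, and the lever is at y≈+0.047, close to the slow notch. I'll go to +y of the paddle and descend.

```bash
echo 'B2=(.5930,.0088,-.4514)' >> h.py; python3 -c "
from h import *
rel(B2,[-.06,.083,.080])"
```

```text
t 3.53 tool shift [0.0226 0.0017 0.1514] TCP in blender [-0.0616  0.0604  0.2314] tool x ang 1.122 want 1.119 tz [ 0.  0. -1.] F [-0.62 -0.19 -0.43] op 0.0
```

move_arm(moves=[[0,[0.0226,0.0017,0],[0,0,0]],[0,[0,0,0.02],[0,0,0]],[0,[0,0,0.03],[0,0,0]],[0,[0,0,0.03],[0,0,0]],[0,[0,0,0.03],[0,0,0]],[0,[0,0,0.02],[0,0,0]],[0,[0,0,0.01],[0,0,0]],[0,[0,0,0.01],[0,0,0]],[0,[0,0,0],[0,0,0]],[0,[0,0,0],[0,0,0]]])

```text
time: 4.37
eef_pos: [0.5759, 0.1097, 0.082]
tcp_rot: [0.847, 0.532, 0.0, 0.0]
contact_force: [0.6, 0.1, -0.2]
opening: -0.001
finger_force: 0.0
```

```bash
python3 -c "
from h import *
rel(B2,[-.06,.025,.080])"
```

```text
t 4.37 tool shift [-0.0584 -0.0007  0.002 ] TCP in blender [-0.0594  0.0834  0.082 ] tool x ang 1.122 want 1.119 tz [ 0.001  0.    -1.   ] F [ 0.63  0.11 -0.17] op -0.0
```

Push 40 mm first (to about y=0.043, just at the second ridge), then finish while watching the force.

move_arm(moves=[[0,[-0.004,0,0],[0,0,0]],[0,[-0.004,0,0],[0,0,0]],[0,[-0.004,0,0],[0,0,0]],[0,[-0.004,0,0],[0,0,0]],[0,[-0.004,0,0],[0,0,0]],[0,[-0.004,0,0],[0,0,0]],[0,[-0.004,0,0],[0,0,0]],[0,[-0.004,0,0],[0,0,0]],[0,[-0.004,0,0],[0,0,0]],[0,[-0.004,0,0],[0,0,0]]])

```text
time: 5.2
eef_pos: [0.5581, 0.0732, 0.0817]
tcp_rot: [0.847, 0.532, 0.0, 0.0]
contact_force: [1.6, 1.4, 1.6]
opening: -0.001
finger_force: 1.1
```

move_arm(moves=[[0,[-0.002,0,0],[0,0,0]],[0,[-0.002,0,0],[0,0,0]],[0,[-0.002,0,0],[0,0,0]],[0,[-0.002,0,0],[0,0,0]],[0,[-0.002,0,0],[0,0,0]],[0,[-0.002,0,0],[0,0,0]],[0,[-0.002,0,0],[0,0,0]],[0,[-0.001,0,0],[0,0,0]],[0,[-0.001,0,0],[0,0,0]],[0,[0,0,0],[0,0,0]]])

```text
time: 6.03
eef_pos: [0.5509, 0.0599, 0.081]
tcp_rot: [0.847, 0.532, 0.001, -0.001]
contact_force: [1.7, 3.4, -2.2]
opening: 0.0
finger_force: 2.0
```

```bash
python3 -c "
from h import *
rel(B2,[-.06,.025,.080])
a=read_camera('wrist')[100:260,240:440,::-1]
cv2.imwrite('pics/c3.png',cv2.resize(a,None,fx=3.5,fy=3.5,interpolation=cv2.INTER_CUBIC))
"
```

```text
t 6.03 tool shift [-0.0027  0.0002  0.001 ] TCP in blender [-0.0602  0.0277  0.081 ] tool x ang 1.121 want 1.119 tz [ 0.     0.002 -1.   ] F [ 1.73  3.4  -2.17] op 0.0
```

View pics/c3.png

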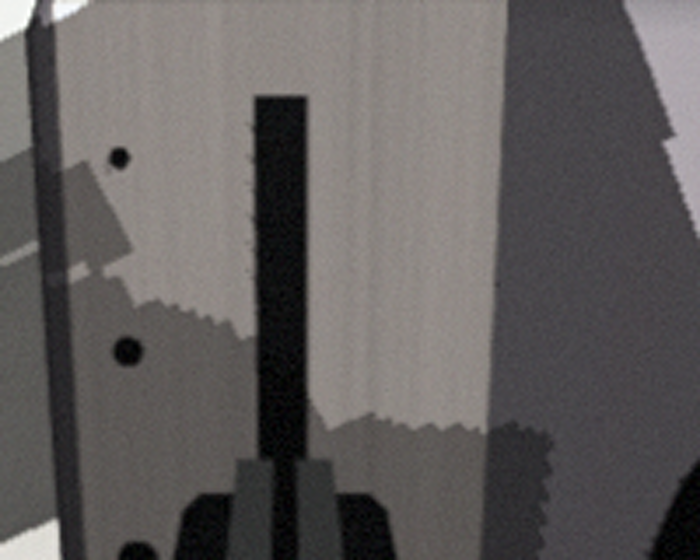

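The paddle is hidden behind the fingers and there is about 4 N of resistance. Continue gently against the stop.

move_arm(moves=[[0,[-0.001,0,0],[0,0,0]],[0,[-0.001,0,0],[0,0,0]],[0,[-0.001,0,0],[0,0,0]],[0,[0,0,0],[0,0,0]],[0,[0,0,0],[0,0,0]],[0,[0,0,0],[0,0,0]],[0,[0,0,0],[0,0,0]],[0,[0,0,0],[0,0,0]],[0,[0,0,0],[0,0,0]],[0,[0,0,0],[0,0,0]]])

```text
time: 6.92
eef_pos: [0.5508, 0.0598, 0.0811]
tcp_rot: [0.847, 0.531, 0.003, -0.002]
contact_force: [5.0, 11.9, -5.6]
opening: 0.0
finger_force: 6.8
```

```bash
python3 -c "
from h import *
rel(B2,[-.06,.025,.080])
s=get_state()
print(((proj(w(B2,[[-.085,.075,.062],[-.085,.045,.062],[-.06,.075,.062]]),'wrist',s)-[240,100])*3.5).round())
"
```

```text
t 6.92 tool shift [-0.0025  0.0002  0.0011] TCP in blender [-0.0602  0.0275  0.0811] tool x ang 1.12 want 1.119 tz [ 0.004  0.006 -1.   ] F [ 5.03 11.92 -5.61] op 0.0
[[115. 160.]
 [123. 351.]
 [281. 161.]]
```

It has met the hard stop: 13 N and the TCP unmoved. Back off, rise and look.

move_arm(moves=[[0,[0.003,0,0],[0,0,0]],[0,[0.005,0,0],[0,0,0]],[0,[0.01,0,0],[0,0,0]],[0,[0.02,0,0],[0,0,0]],[0,[0.02,0,0],[0,0,0]],[0,[0,0,-0.03],[0,0,0]],[0,[0,0,-0.03],[0,0,0]],[0,[0,0,-0.04],[0,0,0]],[0,[0,0,-0.03],[0,0,0]],[0,[0,0,0],[0,0,0]]])

```text
time: 7.75
eef_pos: [0.5793, 0.109, 0.2205]
tcp_rot: [0.847, 0.532, 0.006, 0.004]
contact_force: [1.1, -0.2, 1.3]
opening: 0.001
finger_force: 0.0
```

```bash
python3 -c "
from h import *
rel(B2,[-.06,-.062,.11])
s=get_state()
cv2.imwrite('pics/c4.png',cv2.resize(read_camera('top')[140:260,255:395,::-1],None,fx=5,fy=5,interpolation=cv2.INTER_CUBIC))
f=lambda P:((proj(w(B2,P),'top')-[255,140])*5).round().tolist()
print(f([[-.06,.009,.102],[-.06,.02,.102],[-.06,-.062,.074]]))
"
```

```text
t 7.75 tool shift [-0.1468 -0.0058  0.1096] TCP in blender [-0.0561  0.0842  0.2205] tool x ang 1.122 want 1.119 tz [ 0.015 -0.001 -1.   ] F [ 1.15 -0.19  1.28] op 0.0
[[272.0, 358.0], [252.0, 346.0], [400.0, 450.0]]
```

View pics/c4.png

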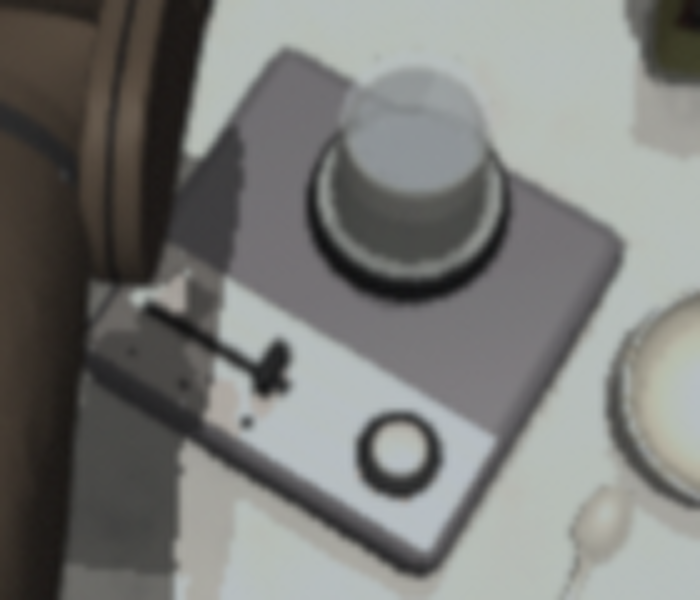

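The lever sits at the slot's end, (275,358), matching the projection for fast, and the blender is unmoved. The button is where predicted. Next I move above it.

move_arm(moves=[[0,[-0.02,-0.003,0],[0,0,0]],[0,[-0.03,0,0],[0,0,0]],[0,[-0.03,0,0],[0,0,0]],[0,[-0.03,0,0],[0,0,0]],[0,[-0.02,0,0],[0,0,0]],[0,[-0.015,0,0.01],[0,0,0]],[0,[0,0,0.02],[0,0,0]],[0,[0,0,0.03],[0,0,0]],[0,[0,0,0.03],[0,0,0]],[0,[0,0,0],[0,0,0]]])

```text
time: 8.63
eef_pos: [0.5035, -0.0195, 0.1137]
tcp_rot: [0.847, 0.532, -0.005, -0.005]
contact_force: [-0.5, 0.4, -1.0]
opening: -0.002
finger_force: 0.0
```

```bash
python3 -c "
from h import *
rel(B2,[-.06,-.062,.075])
cv2.imwrite('pics/s5.png',cv2.resize(read_camera('scene')[150:250,230:390,::-1],None,fx=5,fy=5,interpolation=cv2.INTER_CUBIC))
"
```

```text
t 8.63 tool shift [0.0026 0.0087 0.0386] TCP in blender [-0.0681 -0.0645  0.1137] tool x ang 1.121 want 1.119 tz [-0.015  0.003 -1.   ] F [-0.47  0.36 -1.04] op -0.0
```

View pics/s5.png

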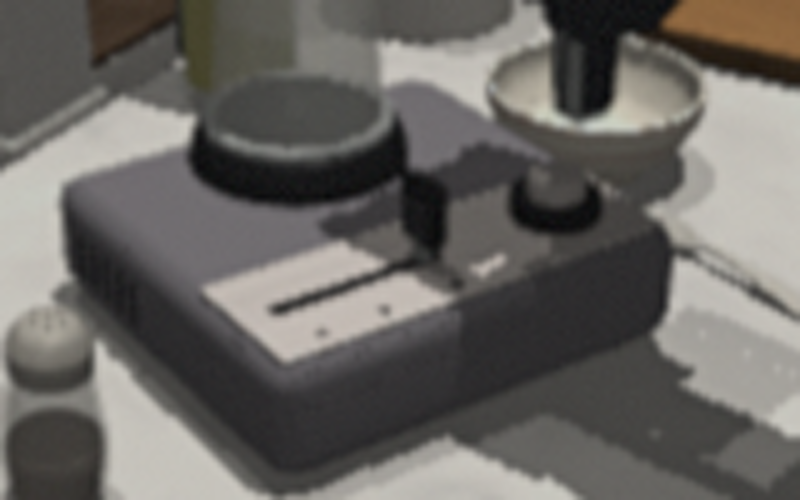

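The button stands clear of its housing, with the fingertips above it. The arm was still settling, so I'll wait briefly and re-measure.

move_arm(moves=[[0,[0,0,0],[0,0,0]],[0,[0,0,0],[0,0,0]],[0,[0,0,0],[0,0,0]],[0,[0,0,0],[0,0,0]],[0,[0,0,0],[0,0,0]],[0,[0,0,0],[0,0,0]],[0,[0,0,0],[0,0,0]],[0,[0,0,0],[0,0,0]],[0,[0,0,0],[0,0,0]],[0,[0,0,0],[0,0,0]]])

```text
time: 9.52
eef_pos: [0.5091, -0.0205, 0.1213]
tcp_rot: [0.847, 0.532, -0.0, -0.0]
contact_force: [0.2, -0.8, -0.2]
opening: -0.001
finger_force: 0.0
```

```bash
python3 -c "
from h import *
rel(B2,[-.06,-.062,.085])"
```

```text
t 9.52 tool shift [0.001  0.0027 0.0363] TCP in blender [-0.0627 -0.063   0.1213] tool x ang 1.122 want 1.119 tz [-0.  0. -1.] F [ 0.16 -0.78 -0.16] op -0.0
```

move_arm(moves=[[0,[0.001,0.0027,0.005],[0,0,0]],[0,[0,0,0.008],[0,0,0]],[0,[0,0,0.007],[0,0,0]],[0,[0,0,0.005],[0,0,0]],[0,[0,0,0.003],[0,0,0]],[0,[0,0,0.003],[0,0,0]],[0,[0,0,0.002],[0,0,0]],[0,[0,0,0],[0,0,0]],[0,[0,0,0],[0,0,0]],[0,[0,0,0],[0,0,0]]])

```text
time: 10.35
eef_pos: [0.5123, -0.0208, 0.0887]
tcp_rot: [0.847, 0.532, 0.0, 0.0]
contact_force: [0.6, 0.4, 0.2]
opening: 0.002
finger_force: 0.0
```

move_arm(moves=[[0,[0,0,0.001],[0,0,0]],[0,[0,0,0.001],[0,0,0]],[0,[0,0,0.001],[0,0,0]],[0,[0,0,0.001],[0,0,0]],[0,[0,0,0.001],[0,0,0]],[0,[0,0,0.001],[0,0,0]],[0,[0,0,0],[0,0,0]],[0,[0,0,0],[0,0,0]],[0,[0,0,0],[0,0,0]],[0,[0,0,0],[0,0,0]]])

```text
time: 11.18
eef_pos: [0.512, -0.0208, 0.0825]
tcp_rot: [0.847, 0.532, -0.0, -0.0]
contact_force: [-1.4, 0.1, 2.2]
opening: 0.001
finger_force: 1.1
```

move_arm(moves=[[0,[0,0,0.001],[0,0,0]],[0,[0,0,0.001],[0,0,0]],[0,[0,0,0.001],[0,0,0]],[0,[0,0,0.001],[0,0,0]],[0,[0,0,0.001],[0,0,0]],[0,[0,0,0.001],[0,0,0]],[0,[0,0,0],[0,0,0]],[0,[0,0,0],[0,0,0]],[0,[0,0,0],[0,0,0]],[0,[0,0,0],[0,0,0]]])

```text
time: 12.02
eef_pos: [0.5122, -0.0208, 0.0779]
tcp_rot: [0.847, 0.532, -0.0, -0.0]
contact_force: [-5.9, 0.9, 11.2]
opening: 0.002
finger_force: 6.1
```

move_arm(moves=[[0,[0,0,0.001],[0,0,0]],[0,[0,0,0.001],[0,0,0]],[0,[0,0,0],[0,0,0]],[0,[0,0,0],[0,0,0]],[0,[0,0,0],[0,0,0]],[0,[0,0,0],[0,0,0]],[0,[0,0,0],[0,0,0]],[0,[0,0,0],[0,0,0]],[0,[0,0,0],[0,0,0]],[0,[0,0,0],[0,0,0]]])

```text
time: 12.85
eef_pos: [0.5123, -0.0209, 0.0777]
tcp_rot: [0.847, 0.532, -0.001, -0.0]
contact_force: [-10.9, 1.9, 21.5]
opening: -0.001
finger_force: 10.9
```

The button has bottomed: z is stuck at 0.0777, about 6 mm below first contact, at 21 N. Release and rise.

move_arm(moves=[[0,[0,0,-0.003],[0,0,0]],[0,[0,0,-0.005],[0,0,0]],[0,[0,0,-0.01],[0,0,0]],[0,[0,0,-0.02],[0,0,0]],[0,[0,0,-0.03],[0,0,0]],[0,[0,0,-0.03],[0,0,0]],[0,[0,0,-0.03],[0,0,0]],[0,[0,0,-0.01],[0,0,0]],[0,[0,0,0],[0,0,0]],[0,[0,0,0],[0,0,0]]])

```text
time: 13.68
eef_pos: [0.5118, -0.0208, 0.2117]
tcp_rot: [0.847, 0.532, -0.0, -0.0]
contact_force: [-0.5, -0.5, -1.1]
opening: 0.002
finger_force: 0.0
```

```bash
python3 -c "
from h import *
rel(B2,[-.06,-.062,.2])
cv2.imwrite('pics/s6.png',cv2.resize(read_camera('scene')[150:250,230:390,::-1],None,fx=5,fy=5,interpolation=cv2.INTER_CUBIC))
"
```

```text
t 13.68 tool shift [0.     0.0002 0.0117] TCP in blender [-0.0601 -0.062   0.2117] tool x ang 1.122 want 1.119 tz [-0.  0. -1.] F [-0.5  -0.48 -1.06] op 0.0
```

View pics/s6.png

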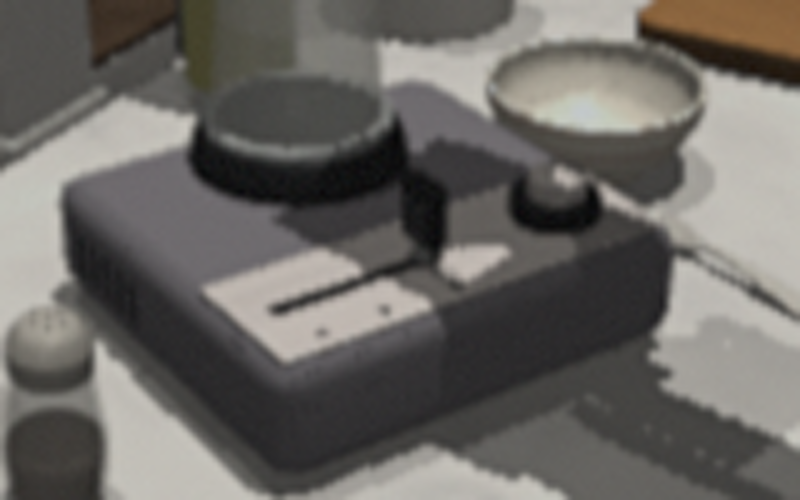

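The picture is the same as before the press: lever at the slot's end (425,215), button up again (555,190), blender and neighbours unmoved, and the gripper clear. I'll hand it in.

```bash
python3 -c "
from plant import *
print(sign_off())"
```

```text
the job is handed in; nothing more can be done
None
```

I pushed the lever to the fast stop, then pressed the start button right down and let it come up; the pictures show the blender and the things around it unmoved. I handed the job in at about 14 s, and the sign-off gave no verdict.

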